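# Swing the tag reader over the brown bottle and read it

### The arm

A 7-joint arm with a two-finger parallel gripper is mounted at the origin on a cart in front of the work surface, level with it; the furniture and walls round the work are solid. World frame = base frame: x ahead of the robot, y to its left, z up, the work surface at z = 0. Lengths are in m, angles in rad, forces in N, time in s.
With the tool pointing down it reaches from about 0.425 to 1.025 m from the base axis. Payload 3.6 kg.
Tool frame: the origin (TCP) lies midway between the tips of the shut fingers; the grasp point (between the pads) lies arm.grip_depth behind it (arm.grip_depth is the distance from the TCP to the grasp point, in m); z points along the fingers, y is the line along which they close (so a half turn about z gives the same grasp; the last joint's range is limited). The gripper opens to 85 mm and grips with 20 to 120 N. Pads are 22 mm wide; open, the fingers measure 114 mm over their backs; the gripper's body (76 mm by 85 mm) begins 54 mm behind the grasp point. The pads swing forward as they close: fully open they stand 13 mm farther back than shut.
Start: joints at [-1.212, 0.591, 0.048, 1.609, -0.033, 0.943, -0.034], TCP at [0.317, 0.652, 0.206] pointing down, gripper open.
Joint ranges: [-2.69, 2.69], [-0.47, 2.24], [-1.27, 1.36], [0.19, 2.51], [-1.53, 4.68], [0.08, 2.07], [-3.09, 3.09]. Speed limits (rad/s): [2.57, 2.57, 3.14, 3.14, 3.14, 3.14, 3.14].

### API

Orientations are given as [roll, pitch, yaw] about the fixed x, y, z axes, in that order (R = Rz(yaw) Ry(pitch) Rx(roll)).
In Python, from rig import arm, cams, ticket gives the robot as it stands. The module is installed in compiled form; this text tells all that it offers.
- The arm moves only by the shell command python3 -m handwheel 'ROWS' [FORCE]. ROWS is a JSON object whose one key "plan" holds a list of rows, each an object with "slide": the shift along the world's x, y, z in mm, a list of three; "roll": the turn about the world's z in degrees; "claw": the finger opening in mm, from 0 to 85.4. In form: {"plan": [{"slide": [dx, dy, dz], "roll": roll, "claw": claw}, ...]}. A call has 1 to 20 rows; each row shifts and turns the commanded pose from where the row before left it; what a row does not reach is not made up. A row lasts 1/12 s, in which the tool goes at most 41.7 mm and 7.16 degrees, less where a joint would pass 70% of its speed; a pose out of reach is approached as far as the arm can. A call is refused whole if a number of a shift passes 41.7 or a number of a turn 7.16, either way. A call with a gripper value outside its range is refused whole. The fingers move at their own pace and stop on an object; FORCE is the grip in N (left out, the last holds). Time passes only in rows, so rows that do not move let the fingers close. It gives the time, the measured TCP pose, the force, the opening and the grip force at its end, in the units of the state.
- arm.observe(): the state, without advancing time (a new reading comes with each control period).
- cams.camera(name): name is "scene" or "side" or "wrist"; returns (picture, depth): 480x640x3 uint8, blue, green, red; 480x640 float32, m along the optical axis (not along the pixel's ray), 0 where there is no reading.
- cams.camera_info(name): a dict with "fovy" (degrees; the focal length in pixels is half the picture's height over the tangent of half this angle, whatever the lens; pixels are square), "cx", "cy" (the principal point, pixels), "D" ([k1, k2, p1, p2, k3] as OpenCV has them; the pictures are not rectified), "T" (4x4, takes a point from camera to world coordinates); the wrist camera has in their place "hand_eye" (4x4, takes a point from camera to tool coordinates, whose origin is the TCP and whose axes are the flange's). Camera axes: x right, y down, z forward; pixel columns grow to the right and rows downward; lengths in m; the calibration is good to about 2 mm. A picture is of the moment at which its call begins: read the wrist's pose just before it. camera_info takes no time and is no camera call.
- ticket.job_done(): hands the job in; it is judged then, once.
The state is a dict: "t": time; "qpos": joint angles; "joint_velocities": joint speeds; "effort": joint torques, N m; "eef_pos": TCP position; "tool_rot": TCP orientation; "ft_force": force on the tool from outside, world axes, zero at the start; "moment": the same for the moment, N m; "gripper_width": finger opening in m; "gripper_force": force on a finger pad.
Only numpy, scipy, OpenCV 4.12 (cv2) and the standard library are available. Lean on these libraries where they do the work, as an engineer would, in place of code of your own. Each camera call takes 0.05 s, during which the arm holds its last target. There are 200 camera calls.

### The job

Read the tag in the cap of the brown bottle on the tag reader: with a fingertip, gently push the orange swing arm round until its black ring stands centred over the brown bottle's cap, then press the green button on top of the post fully down and let go. Press it only when the ring is over the brown bottle. Push the arm without gripping it, and leave all the bottles and vials standing untouched in their wells.

Things in the scene. Friction and masses are not known exactly. Their poses are not given: they have to be found in the camera images.
- reader_base: Tag reader: fixed white plate 210 x 310 x 12 mm with four wells (35 mm wide, 7 mm deep with a blue rim) on an arc of radius 130 mm round a steel post, at -1.2, -0.4, 0.4, 1.2 rad from the base's -x as seen from the post; each holds one closed bottle or vial. Origin on the post's axis at bench level; x points from the wells to the post (away from the robot at zero yaw), z up.
- reader_arm (a joint): Swing of the orange reader arm about the upright post, rad: 0 when the arm lies along the base's -x, growing counter-clockwise seen from above; range -1.6 to 1.6. It turns freely with light friction (0.15 N m, about 2 N at mid-arm) and stays where it is left; no spring, no detents. It starts between the two middle wells.
- ring_center (a point): Centre of the open black reading ring (62 mm outside, 44 mm inside, 12 mm thick) at the end of the orange arm, 130 mm from the pivot; the ring's underside is 90 mm and its top 102 mm above the bench. It swings well clear above all the caps. Axes: x from ring to post along the arm, z up.
- push_point (a point): Point on the top face of the orange arm, 75 mm from the pivot axis, on its centre line. Here the arm is a bar 16 mm wide and 24 mm tall with plain upright sides, from 90 to 114 mm above the bench; the bar runs from 20 to 100 mm from the pivot. Axes: x along the arm towards the post, y across the arm.
- pivot (a point): On the axis of the post round which the arm turns, 114 mm above the bench.
- read_button (a joint): Travel of the green read button, m: 0 up, 0.006 fully pressed (5 N); it springs back up by itself.
- read_button_top (a point): Centre of the top face of the round green read button (28 mm across, pressed straight down) on the top of the post, in line with the pivot axis; it does not turn with the arm and is the highest part of the reader.
- brown_bottle: The bottle to be read: brown bottle with a black cap, 33 mm wide, 70 mm tall, standing loose in one of the four wells (which one varies). Origin at the centre of its underside, 7 mm above the bench; z up.
- blue_cap_bottle: Bystander: white bottle with a blue cap, 33 mm wide, 70 mm tall, loose in another well. Origin at the centre of its underside.
- black_cap_vial: Bystander: clear glass vial with a black cap, 25 mm wide, 54 mm tall, loose in another well. Origin at the centre of its underside.
- white_cap_vial: Bystander: clear glass vial with a white cap, 25 mm wide, 54 mm tall, loose in another well. Origin at the centre of its underside.
Things that resemble listed ones, but are neither listed nor needed, are in the scene too. Leave any red or yellow look-alike of the brown_bottle alone.

How it is judged:
On the way, in this order (a step that is already met when the one before it is completed fails the run):
1. the ring is centred over the brown bottle (within 8 mm) and the arm is at rest (horizontal distance between ring_center and brown_bottle below 0.008 m and velocity of joint reader_arm between -0.05 and 0.05 rad/s), for 0.3 s.
2. the green button is pressed down with the ring over the brown bottle (value of joint read_button above 0.0045 m and horizontal distance between ring_center and brown_bottle below 0.008 m), for 0.1 s.
At the end, for the whole second after the job is handed in: The ring's centre is within 8 mm (horizontally) of the brown bottle's axis, the green button is up again, and all four bottles and vials stand upright within 8 mm of where they started (horizontal distance between ring_center and brown_bottle below 0.008 m and value of joint read_button below 0.001 m and distance of each of brown_bottle, blue_cap_bottle, black_cap_vial, white_cap_vial from where it was at the start of the episode below 0.008 m and angle between each of brown_bottle, blue_cap_bottle, black_cap_vial, white_cap_vial's own z axis and vertical below 0.15 rad); the robot touches nothing.
It fails at once if the green button is pressed while the ring is not over the brown bottle (value of joint read_button above 0.003 m and horizontal distance between ring_center and brown_bottle above 0.01 m).
It fails at once if the arm is gripped or pushed roughly (over 20 N between fingers and arm) (contact force between the fingers and reader_arm above 20 N).
It fails at once if the swing arm is pushed with something other than the fingers (contact force between the arm and reader_arm above 3 N).
It fails at once if a bottle or vial is shifted, lifted or knocked over (not (distance of brown_bottle from where it was at the start of the episode below 0.008 m) or not (distance of blue_cap_bottle from where it was at the start of the episode below 0.008 m) or not (distance of black_cap_vial from where it was at the start of the episode below 0.008 m) or not (distance of white_cap_vial from where it was at the start of the episode below 0.008 m) or not (angle between brown_bottle's own z axis and vertical below 0.15 rad) or not (angle between blue_cap_bottle's own z axis and vertical below 0.15 rad) or not (angle between black_cap_vial's own z axis and vertical below 0.15 rad) or not (angle between white_cap_vial's own z axis and vertical below 0.15 rad)).
It fails at once if a bottle or vial is touched by the robot (contact force between any of the fingers, the arm and brown_bottle above 0.5 N or contact force between any of the fingers, the arm and blue_cap_bottle above 0.5 N or contact force between any of the fingers, the arm and black_cap_vial above 0.5 N or contact force between any of the fingers, the arm and white_cap_vial above 0.5 N).
It also fails if it takes over 54 s, if anything falls off the work surface, if the arm or the gripper's body presses on something with over 40 N, if the wrist force passes 120 N, or if a joint passes its speed limit or range.

## Working session

There is one attempt and no reset: what is moved stays moved. The work goes in short steps, Python scripts to look and compute and a shell command to move; the robot and the scene stay as the last step left them, time stands still between calls to the robot, and variables do not carry over. Pictures are saved under pics/ and viewed, at most 10 in all, crops included, and the job is handed in when it is done.

```bash
mkdir -p pics; python3 - <<'E'
from rig import arm,cams
import cv2,numpy as np
s=arm.observe();print({k:np.round(v,3) for k,v in s.items() if k in('t','eef_pos','tool_rot','gripper_width','ft_force')},arm.grip_depth)
for n in('scene','side'):
    p,d=cams.camera(n);cv2.imwrite(f'pics/{n}0.png',p);np.savez(f'{n}0.npz',p=p,d=d)
    i=cams.camera_info(n);print(n,i['fovy'],i['cx'],i['cy'],i['D'],np.round(i['T'],3).tolist())
E
```

```text
{'t': np.float64(0.0), 'eef_pos': array([0.316, 0.651, 0.205]), 'tool_rot': array([-3.139,  0.   ,  2.69 ]), 'ft_force': array([-0.04 ,  0.657,  0.984]), 'gripper_width': np.float64(0.085)} 0.0187
scene 56.08908653794778 318.94636132604273 242.4920768027455 [0.01144253 0.         0.         0.         0.        ] [[0.756, -0.371, 0.539, 0.076], [-0.655, -0.424, 0.626, -0.52], [-0.003, -0.826, -0.563, 0.596], [0.0, 0.0, 0.0, 1.0]]
side 54.75201896743536 325.95796333906026 241.37919500764218 [-0.05657618  0.          0.          0.          0.        ] [[-0.856, -0.279, 0.435, 0.138], [-0.517, 0.461, -0.721, 0.617], [0.001, -0.842, -0.539, 0.58], [0.0, 0.0, 0.0, 1.0]]
```

View pics/scene0.png

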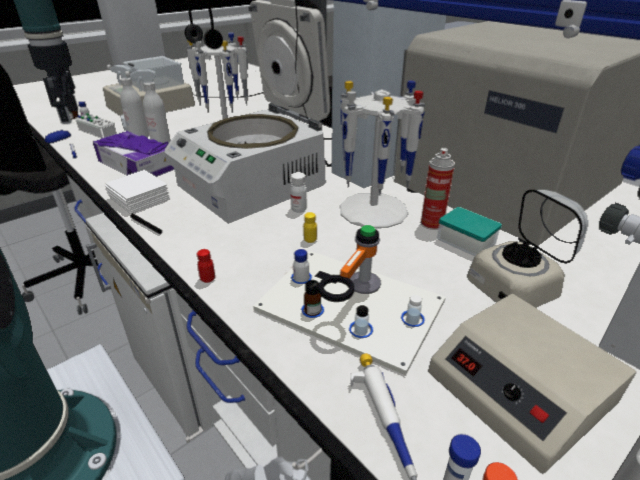

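View pics/side0.png

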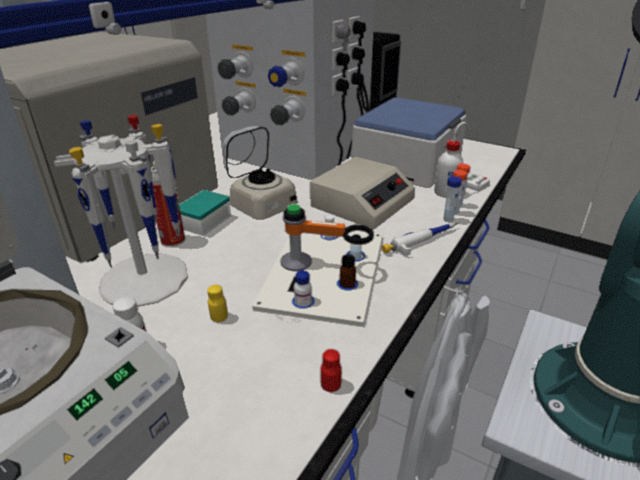

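The scene view shows the button at (369,232), the ring at (337,288), the brown bottle at (313,300), the white/blue bottle at (301,268) and vials at (362,322) and (413,312). In the side view the button is at (294,212), the ring at (358,235) and the brown bottle at (347,272). The red and yellow look-alikes stand outside the plate.

```bash
cat > h.py <<'E'
import cv2,numpy as np
from rig import cams
def cal(n):
    i=cams.camera_info(n);f=240/np.tan(np.radians(i['fovy'])/2)
    return np.array([[f,0,i['cx']],[0,f,i['cy']],[0,0,1]]),np.array(i['D']),np.array(i.get('T',np.eye(4)))
def ray(n,uv,T=None):
    K,D,T0=cal(n);T=T0 if T is None else T
    q=cv2.undistortPoints(np.array(uv,float).reshape(-1,1,2),K,D).reshape(-1,2)
    return T[:3,3],np.c_[q,np.ones(len(q))]@T[:3,:3].T
def plane(n,uv,z,T=None):
    o,r=ray(n,uv,T);return o+r*((z-o[2])/r[:,2])[:,None]
def cloud(n,m,d,T=None):
    v,u=np.nonzero(m&(d>0));o,r=ray(n,np.c_[u,v],T);return o+r*d[v,u][:,None]
def tri(uva,uvb,a='scene',b='side'):
    (o1,r1),(o2,r2)=ray(a,uva),ray(b,uvb);r1,r2=r1[0],r2[0]
    s=np.linalg.lstsq(np.c_[r1,-r2],o2-o1,rcond=None)[0];p,q=o1+s[0]*r1,o2+s[1]*r2
    return (p+q)/2,np.linalg.norm(p-q)
E
python3 - <<'E'
from h import *
np.set_printoptions(precision=4,suppress=True)
roi={'scene':(250,215,450,365),'side':(250,195,400,325)}
R={'orange':lambda h,s,v:(h>4)&(h<16)&(s>170)&(v>120),'green':lambda h,s,v:(h>45)&(h<80)&(s>120)&(v>50),
'brown':lambda h,s,v:((h<14)|(h>172))&(s>90)&(v<100)&(v>20),'blue':lambda h,s,v:(h>100)&(h<130)&(s>120)&(v>60),'black':lambda h,s,v:(v<45)}
c={}
for n in roi:
    f=np.load(n+'0.npz');x0,y0,x1,y1=roi[n]
    hsv=cv2.cvtColor(f['p'],cv2.COLOR_BGR2HSV).astype(int)
    for k,g in R.items():
        m=g(*np.moveaxis(hsv,2,0));w=np.zeros_like(m);w[y0:y1,x0:x1]=1;m&=w
        nl,L,st,ce=cv2.connectedComponentsWithStats(m.astype(np.uint8))
        for i in range(1,nl):
            if st[i,4]<12: continue
            P=cloud(n,L==i,f['d'])
            print(n,k,st[i],ce[i],'med',np.median(P,0),'min',P.min(0),'max',P.max(0))
            if k=='green':c[n]=ce[i]
print('btn',tri(c['scene'],c['side']))
for n in roi:
    p=np.load(n+'0.npz')['p'];x0,y0,x1,y1=roi[n];cv2.imwrite(f'pics/{n}c.png',cv2.resize(p[y0:y1,x0:x1],None,fx=3.9,fy=3.9,interpolation=cv2.INTER_CUBIC))
E
```

```text
scene orange [341 247  31  27 167] [353.9521 260.5988] med [ 0.5457 -0.0696  0.1126] min [ 0.5107 -0.0838  0.1042] max [ 0.602  -0.0349  0.1151]
scene green [360 225  16  12 141] [367.4965 230.7234] med [ 0.6034 -0.0454  0.1434] min [ 0.5933 -0.0547  0.1323] max [ 0.626  -0.031   0.1465]
scene brown [422 215  21  14 212] [430.7217 220.5991] med [0.8908 0.009  0.0216] min [ 0.8846 -0.0074  0.0035] max [0.9081 0.037  0.0406]
scene brown [340 275  11   4  17] [345.1176 276.7059] med [ 0.5131 -0.0784  0.1015] min [ 0.509  -0.0869  0.0216] max [ 0.592  -0.0172  0.1024]
scene brown [305 293  16  12 127] [311.8661 298.1969] med [ 0.4697 -0.0412  0.0509] min [ 0.4558 -0.081   0.0354] max [ 0.4857 -0.0263  0.0936]
scene brown [305 306   2   6  12] [305.5 308.5] med [ 0.4619 -0.0325  0.0229] min [ 0.4604 -0.0348  0.0198] max [ 0.4638 -0.0297  0.0319]
scene blue [295 250  12  12 118] [300.3475 255.2203] med [0.5199 0.0514 0.0746] min [0.5107 0.0445 0.0616] max [0.5333 0.065  0.0782]
scene blue [292 279  16   5  23] [298.9565 281.6087] med [0.5088 0.0455 0.0138] min [ 0.4723 -0.0234  0.007 ] max
[... 2793 characters left out ...]
2] min [ 0.5392 -0.3647  0.0433] max [ 0.5714 -0.2859  0.064 ]
side black [284 209  20  12 138] [294.087  216.1159] med [ 0.5979 -0.0269  0.1331] min [ 0.5872 -0.0538  0.1234] max [ 0.6249 -0.017   0.1365]
side black [344 225  29  19 299] [358.0736 234.4983] med [ 0.4858 -0.0818  0.1002] min [ 0.4571 -0.1319  0.0597] max [ 0.5178 -0.0527  0.1037]
side black [340 255  16  33 374] [347.9358 272.0722] med [ 0.4729 -0.0214  0.0455] min [ 0.4637 -0.0435  0.0126] max [ 0.4879 -0.0117  0.0787]
side black [289 278   7  13  29] [292.1034 284.8966] med [0.5686 0.0355 0.0129] min [0.5321 0.0093 0.0106] max [0.5797 0.0714 0.072 ]
btn (array([ 0.6097, -0.0406,  0.138 ]), np.float64(0.001199583474504274))
```

View pics/scenec.png

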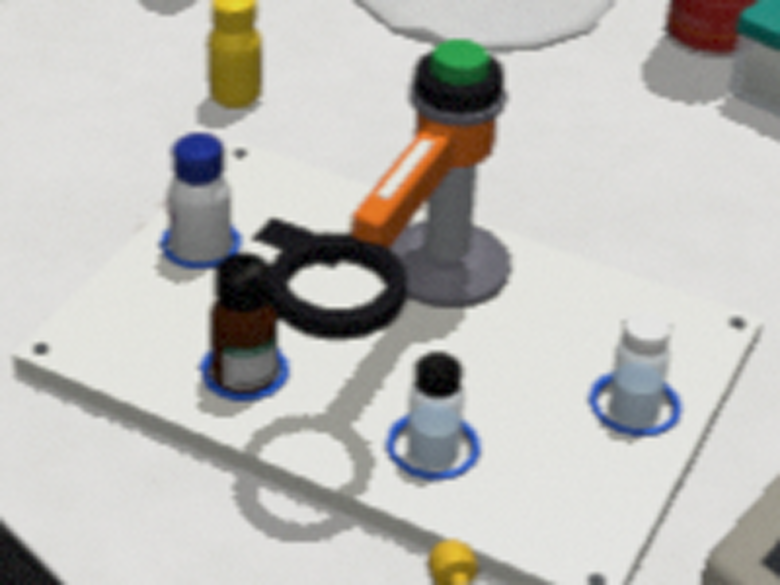

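View pics/sidec.png

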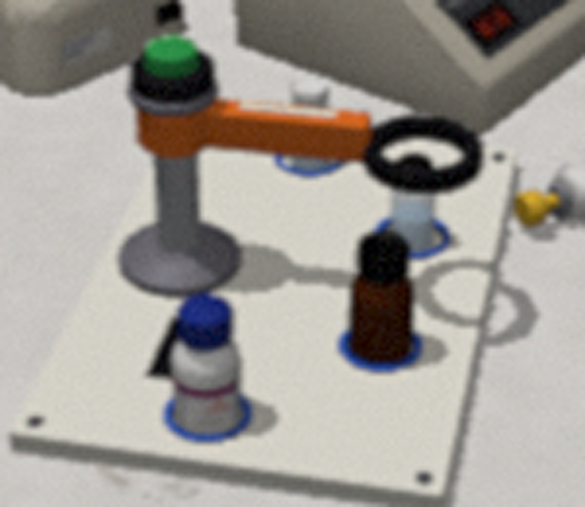

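```bash
python3 - <<'E'
from h import *
np.set_printoptions(precision=4,suppress=True)
S=lambda x,y:(250+x/3.9,215+y/3.9)
D=lambda x,y:(250+x/3.9,195+y/3.9)
pts={'btn':(S(461,54),D(172,50),.146),'blue':(S(198,147),D(206,305),.077),'brown':(S(241,267),D(383,242),.077),
'bvial':(S(438,366),None,.061),'wvial':(S(646,329),None,.061),'ring':(S(337,282),D(424,151),.102)}
w={}
for k,(a,b,z) in pts.items():
    p=plane('scene',a,z)[0];q=plane('side',b,z)[0] if b else p;w[k]=(p+q)[:2]/2;print(k,p,q)
    if b:print('   tri',*tri(a,b))
# rigid fit of post+wells
ang={'blue':-1.2,'brown':-.4,'bvial':.4,'wvial':1.2}
A=np.array([[0,0]]+[[-.13*np.cos(a),-.13*np.sin(a)] for a in ang.values()]);B=np.array([w['btn']]+[w[k] for k in ang])
a0,b0=A.mean(0),B.mean(0);X,Y=A-a0,B-b0
yaw=np.arctan2((X[:,0]*Y[:,1]-X[:,1]*Y[:,0]).sum(),(X*Y).sum());R=np.array([[np.cos(yaw),-np.sin(yaw)],[np.sin(yaw),np.cos(yaw)]])
o=b0-R@a0;print('post',o,'yaw',yaw,'res',(B-o-X@R.T-(R@a0))*1e3)
P=A@R.T+o;print(P)
r=w['ring']-o;print('ring r',np.hypot(*r),'arm ang',np.arctan2(-r[1],-r[0])-yaw)
E
```

```text
btn [ 0.6051 -0.0458  0.146 ] [ 0.6045 -0.0359  0.146 ]
   tri [ 0.6091 -0.042   0.1422] 0.0006200521772461282
blue [0.5224 0.0536 0.077 ] [0.5242 0.0575 0.077 ]
   tri [0.5248 0.056  0.0752] 0.0012491196668755293
brown [ 0.4774 -0.0337  0.077 ] [ 0.4787 -0.0307  0.077 ]
   tri [ 0.4791 -0.0321  0.0756] 0.0009256418387564841
bvial [ 0.5113 -0.1289  0.061 ] [ 0.5113 -0.1289  0.061 ]
wvial [ 0.6002 -0.1738  0.061 ] [ 0.6002 -0.1738  0.061 ]
ring [ 0.4829 -0.0924  0.102 ] [ 0.483 -0.08   0.102]
   tri [ 0.4871 -0.0879  0.0967] 0.0003562374555327067
post [ 0.6067 -0.0426] yaw 0.32733822258602363 res [[-1.9228  1.7171]
 [ 0.1705 -1.4529]
 [ 0.9503  0.9642]
 [ 1.6618  0.1023]
 [-0.8597 -1.3308]]
[[ 0.6067 -0.0426]
 [ 0.5232  0.057 ]
 [ 0.4771 -0.0331]
 [ 0.5096 -0.129 ]
 [ 0.6011 -0.1724]]
ring r 0.1312034945568567 arm ang 0.011614772567952791
```

```bash
python3 - <<'E'
from h import *
for n in('scene','side'):
    f=np.load(n+'0.npz');P=cloud(n,f['d']>0,f['d'])
    for y in np.arange(-.4,.8,.1):
        q=P[(P[:,2]>.11)&(P[:,1]>y)&(P[:,1]<=y+.1)&(P[:,0]>.2)&(P[:,0]<.8)]
        if len(q):print(n,round(y,1),len(q),q.min(0).round(2),q.max(0).round(2))
E
```

```text
scene -0.4 227 [ 0.38 -0.4   0.11] [ 0.8  -0.3   0.52]
scene -0.3 1382 [ 0.78 -0.3   0.47] [ 0.8  -0.2   0.52]
scene -0.2 445 [ 0.8  -0.2   0.48] [ 0.8  -0.1   0.52]
scene -0.1 948 [ 0.51 -0.1   0.11] [ 0.8  -0.    0.51]
scene -0.0 838 [0.78 0.   0.11] [0.8 0.1 0.5]
scene 0.1 1378 [0.75 0.1  0.11] [0.8 0.2 0.5]
scene 0.2 1 [0.8  0.24 0.48] [0.8  0.24 0.48]
scene 0.3 2699 [0.51 0.35 0.11] [0.8  0.4  0.47]
scene 0.4 1217 [0.5  0.4  0.11] [0.8  0.5  0.37]
scene 0.5 2345 [0.27 0.5  0.11] [0.8  0.6  0.35]
scene 0.6 3937 [0.28 0.6  0.11] [0.8  0.7  0.49]
scene 0.7 396 [0.35 0.7  0.29] [0.8  0.8  0.44]
scene 0.8 564 [0.76 0.88 0.11] [0.8  0.9  0.43]
side -0.4 40 [ 0.38 -0.4   0.11] [ 0.8  -0.32  0.49]
side -0.3 111 [ 0.78 -0.24  0.48] [ 0.8  -0.2   0.49]
side -0.2 31 [ 0.8  -0.2   0.49] [ 0.8  -0.11  0.5 ]
side -0.1 700 [ 0.51 -0.09  0.11] [ 0.8  -0.01  0.5 ]
side -0.0 515 [0.78 0.   0.11] [0.8  0.1  0.52]
side 0.1 3401 [0.75 0.1  0.11] [0.8  0.2  0.52]
side 0.2 322 [0.8  0.2  0.28] [0.8  0.3  0.53]
side 0.3 5260 [0.51 0.3  0.11] [0.8  0.4  0.52]
side 0.4 11495 [0.51 0.4  0.11] [0.8  0.5  0.17]
side 0.5 6025 [0.51 0.5  0.11] [0.7  0.58 0.17]
```

```bash
python3 -m handwheel '{"plan":[{"slide":[6,-15,5],"roll":1.8,"claw":0},{"slide":[6,-30,5],"roll":1.8,"claw":0},{"slide":[6,-32,5],"roll":1.8,"claw":0},{"slide":[6,-32,0],"roll":1.8,"claw":0},{"slide":[6,-32,0],"roll":1.8,"claw":0},{"slide":[6,-32,0],"roll":1.8,"claw":0},{"slide":[6,-32,0],"roll":1.8,"claw":0},{"slide":[6,-32,0],"roll":1.8,"claw":0},{"slide":[6,-32,0],"roll":1.8,"claw":0},{"slide":[5,-32,0],"roll":1.8,"claw":0},{"slide":[5,-32,0],"roll":1.8,"claw":0},{"slide":[5,-32,0],"roll":1.8,"claw":0},{"slide":[0,-30,0],"roll":0,"claw":0},{"slide":[0,-15,0],"roll":0,"claw":0}]}'
```

```text
t: 1.27
eef_pos: [0.3849, 0.2373, 0.2209]
tool_rot: [-3.138, -0.002, 3.062]
ft_force: [0.5, -0.3, 0.4]
gripper_width: -0.0
gripper_force: 0.0
```

```bash
python3 -m handwheel '{"plan":[{"slide":[5,-15,0],"roll":0,"claw":0},{"slide":[12,-28,0],"roll":0,"claw":0},{"slide":[13,-30,0],"roll":0,"claw":0},{"slide":[13,-30,0],"roll":0,"claw":0},{"slide":[13,-30,0],"roll":0,"claw":0},{"slide":[13,-30,0],"roll":0,"claw":0},{"slide":[13,-30,0],"roll":0,"claw":0},{"slide":[13,-30,0],"roll":0,"claw":0},{"slide":[13,-30,0],"roll":0,"claw":0},{"slide":[13,-30,0],"roll":0,"claw":0},{"slide":[13,-30,0],"roll":0,"claw":0},{"slide":[12,-25,0],"roll":0,"claw":0},{"slide":[9,-15,0],"roll":0,"claw":0},{"slide":[0,0,0],"roll":0,"claw":0},{"slide":[0,0,0],"roll":0,"claw":0}]}'
python3 - <<'E'
from rig import arm,cams
import cv2,numpy as np
from scipy.spatial.transform import Rotation as Ro
s=arm.observe();print(s['eef_pos'],s['tool_rot'])
p,d=cams.camera('wrist');T=np.eye(4);T[:3,:3]=Ro.from_euler('xyz',s['tool_rot']).as_matrix();T[:3,3]=s['eef_pos']
i=cams.camera_info('wrist');T=T@np.array(i['hand_eye']);np.savez('w1.npz',p=p,d=d,T=T);cv2.imwrite('pics/w1.png',p)
print(T.round(3))
E
```

```text
t: 2.52
eef_pos: [0.5403, -0.1115, 0.221]
tool_rot: [3.142, -0.001, 3.065]
ft_force: [0.8, 1.1, -0.0]
gripper_width: -0.0002
gripper_force: 0.0
[ 0.5402529  -0.11149627  0.2209606 ] [ 3.14156994e+00 -1.00430551e-03  3.06457163e+00]
[[ 0.076  0.946  0.314  0.46 ]
 [ 0.997 -0.072 -0.025 -0.105]
 [-0.001  0.316 -0.949  0.388]
 [ 0.     0.     0.     1.   ]]
```

View pics/w1.png

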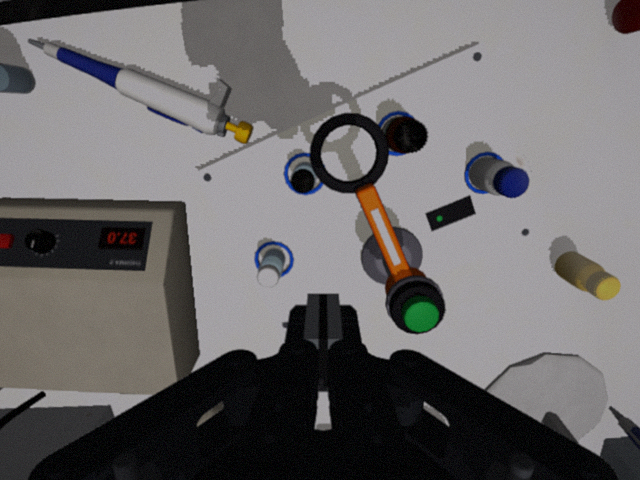

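The wrist view shows the ring at (350,152), brown cap at (408,134), button at (422,317) and the shut fingertips at (323,296). The bar's left (−y) side is clear.

```bash
cat >> h.py <<'E'
def wlook(f,brown=None):
    p,d,T=f['p'],f['d'],f['T'];hsv=cv2.cvtColor(p,cv2.COLOR_BGR2HSV).astype(int);h,s,v=np.moveaxis(hsv,2,0)
    def big(m,z0,z1):
        P=np.full(d.shape+(3,),np.nan);ok=m&(d>0);vv,uu=np.nonzero(ok);P[vv,uu]=cloud('wrist',m,d,T)
        m2=(ok&(P[...,2]>z0)&(P[...,2]<z1)).astype(np.uint8);n,L,st,c=cv2.connectedComponentsWithStats(m2)
        i=1+np.argmax(st[1:,4]);return (L==i).astype(np.uint8),P[L==i]
    out={}
    w=np.zeros(d.shape,bool);w[:345]=1
    for k,m,z0,z1,z in(('btn',(h>45)&(h<80)&(s>120),.135,.155,.146),('ring',(v<70)&w,.095,.108,.102)):
        m,P=big(m&w,z0,z1);c=max(cv2.findContours(m,0,1)[0],key=cv2.contourArea)
        (x,y),r=cv2.minEnclosingCircle(c);e=cv2.fitEllipse(c);zz=np.median(P[:,2])
        out[k]=plane('wrist',e[0],z,T)[0];print(k,'px',np.round(e[0],1),'n',m.sum(),'z',zz.round(4),'->',out[k].round(4))
    return out
E
python3 - <<'E'
from h import *
f=np.load('w1.npz');T=f['T'];wlook(f)
for k,uv,z in(('brown',(409,134),.077),('bcap',(512,182),.077),('bvial',(303,181),.061),('wvial',(268,275),.061),('tipL',(306,296),.221),('tipR',(341,296),.221)):
    print(k,plane('wrist',uv,z,T)[0].round(4),'depth z',cloud('wrist',np.pad(np.ones((1,1),bool),((uv[1],479-uv[1]),(uv[0],639-uv[0]))),f['d'],T).round(4))
E
```

```text
btn px [420.  313.5] n 1051 z 0.1436 -> [ 0.6043 -0.043   0.146 ]
ring px [348.8 152.5] n 2426 z 0.1009 -> [ 0.486  -0.0875  0.102 ]
brown [ 0.477  -0.0356  0.077 ] depth z [[ 0.477  -0.0356  0.0771]]
bcap [0.5232 0.0536 0.077 ] depth z [[0.5236 0.0546 0.0751]]
bvial [ 0.5118 -0.1274  0.061 ] depth z [[ 0.5119 -0.1274  0.0602]]
wvial [ 0.6009 -0.1701  0.061 ] depth z [[ 0.6013 -0.1703  0.06  ]]
tipL [ 0.5447 -0.1204  0.221 ] depth z [[ 0.653  -0.1399  0.009 ]]
tipR [ 0.5461 -0.1027  0.221 ] depth z [[ 0.6547 -0.0995  0.0116]]
```

```bash
python3 -m handwheel '{"plan":[{"slide":[0,0,-15],"roll":0,"claw":0},{"slide":[0,0,-30],"roll":0,"claw":0},{"slide":[0,0,-30],"roll":0,"claw":0},{"slide":[0,0,-30],"roll":0,"claw":0},{"slide":[0,0,-20],"roll":0,"claw":0},{"slide":[0,0,0],"roll":0,"claw":0}]}'; python3 -m handwheel '{"plan":[{"slide":[0,3,0],"roll":0,"claw":0},{"slide":[0,3,0],"roll":0,"claw":0},{"slide":[0,3,0],"roll":0,"claw":0},{"slide":[0,3,0],"roll":0,"claw":0},{"slide":[0,3,0],"roll":0,"claw":0},{"slide":[0,3,0],"roll":0,"claw":0},{"slide":[0,3,0],"roll":0,"claw":0},{"slide":[0,3,0],"roll":0,"claw":0},{"slide":[0,3,0],"roll":0,"claw":0},{"slide":[0,3,0],"roll":0,"claw":0},{"slide":[0,3,0],"roll":0,"claw":0},{"slide":[0,3,0],"roll":0,"claw":0},{"slide":[0,3,0],"roll":0,"claw":0},{"slide":[0,3,0],"roll":0,"claw":0},{"slide":[0,3,0],"roll":0,"claw":0},{"slide":[0,2,0],"roll":0,"claw":0},{"slide":[0,0,0],"roll":0,"claw":0}]}'
cat > look.py <<'E'
import sys
from h import *
from rig import arm
from scipy.spatial.transform import Rotation as Ro
s=arm.observe();p,d=cams.camera('wrist');T=np.eye(4);T[:3,:3]=Ro.from_euler('xyz',s['tool_rot']).as_matrix();T[:3,3]=s['eef_pos']
T=T@np.array(cams.camera_info('wrist')['hand_eye']);n=sys.argv[1];np.savez(n+'.npz',p=p,d=d,T=T);cv2.imwrite(f'pics/{n}.png',p)
print(s['eef_pos'].round(4),s['ft_force'].round(2))
try: wlook(np.load(n+'.npz'))
except Exception as e: print(e)
E
python3 look.py w2
```

```text
t: 3.07
eef_pos: [0.5364, -0.1077, 0.0926]
tool_rot: [3.14, -0.009, 3.07]
ft_force: [-1.2, 0.5, 0.2]
gripper_width: 0.0002
gripper_force: 0.0
t: 4.48
eef_pos: [0.5405, -0.063, 0.0964]
tool_rot: [3.141, -0.0, 3.068]
ft_force: [-0.9, 0.0, -0.3]
gripper_width: 0.0001
gripper_force: 0.0
[ 0.5405 -0.063   0.0964] [-0.94  0.03 -0.28]
btn px [298. 334.] n 5 z 0.1495 -> [ 0.5352 -0.0718  0.146 ]
ring px [267.2 192. ] n 7663 z 0.101 -> [ 0.4894 -0.0842  0.102 ]
```

View pics/w2.png

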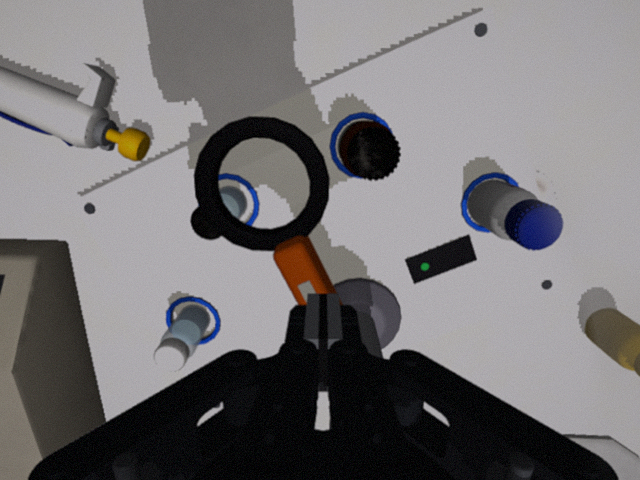

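The ring is at about (262,183), so it has moved only ~10 mm, and the fingertip at (323,296) appears overlapping the bar. I'll check the heights by depth and from the side.

```bash
python3 - <<'E'
from h import *
f=np.load('w2.npz');T=f['T'];d=f['d']
for u,v in((315,297),(331,297),(315,315),(331,315),(293,250),(300,275),(305,288),(320,285),(330,290),(262,123),(262,243),(200,183),(323,183)):
    m=np.zeros(d.shape,bool);m[v,u]=1;print((u,v),f['p'][v,u],cloud('wrist',m,d,T).round(4))
ims=[]
for n,(x0,y0) in(('scene',(270,190)),('side',(250,160))):
    p,dd=cams.camera(n);np.savez(n+'2.npz',p=p,d=dd);ims.append(cv2.resize(p[y0:y0+150,x0:x0+130],None,fx=3,fy=3,interpolation=cv2.INTER_CUBIC))
cv2.imwrite('pics/pair2.png',np.hstack(ims))
E
```

```text
(315, 297) [47 42 44] [[ 0.5298 -0.0655  0.1276]]
(331, 297) [40 37 35] [[ 0.5298 -0.0588  0.1285]]
(315, 315) [42 40 39] [[ 0.5294 -0.0651  0.1428]]
(331, 315) [45 38 41] [[ 0.5298 -0.0591  0.1429]]
(293, 250) [  9  52 123] [[ 0.514  -0.0742  0.1123]]
(300, 275) [ 10  55 128] [[ 0.5259 -0.0722  0.113 ]]
(305, 288) [115 122 122] [[ 0.5323 -0.0705  0.1134]]
(320, 285) [  4  47 117] [[ 0.5319 -0.0637  0.1121]]
(330, 290) [ 0 11 51] [[ 0.5383 -0.0594  0.105 ]]
(262, 123) [13  8 11] [[ 0.4598 -0.0832  0.1004]]
(262, 243) [ 2  0 13] [[ 0.5134 -0.0897  0.1013]]
(200, 183) [14 12 13] [[ 0.4833 -0.1143  0.1003]]
(323, 183) [19 17 21] [[ 0.4874 -0.059   0.1008]]
```

View pics/pair2.png

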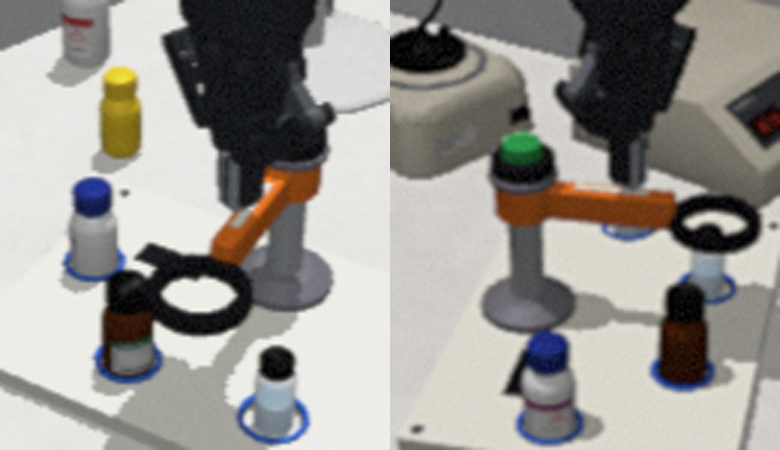

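```bash
python3 - <<'E'
from h import *
for n in('scene','side'):
    f=np.load(n+'2.npz');d=f['d'];s=cv2.cvtColor(f['p'],cv2.COLOR_BGR2HSV)
    P=cloud(n,(s[...,1]<130)&(s[...,2]<120),d)
    q=P[(abs(P[:,0]-.54)<.025)&(abs(P[:,1]+.063)<.03)&(P[:,2]>.08)&(P[:,2]<.18)]
    for z in np.arange(.08,.18,.01):
        r=q[(q[:,2]>=z)&(q[:,2]<z+.01)]
        if len(r):print(n,z.round(3),len(r),r.min(0).round(4),r.max(0).round(4))
    k=q[:,2]<.125
E
```

```text
scene 0.09 2 [ 0.5245 -0.0805  0.0925] [ 0.5405 -0.0744  0.0931]
scene 0.1 1 [ 0.5158 -0.0892  0.1007] [ 0.5158 -0.0892  0.1007]
scene 0.12 29 [ 0.5282 -0.075   0.1213] [ 0.5482 -0.058   0.1298]
scene 0.13 62 [ 0.5269 -0.0768  0.13  ] [ 0.5474 -0.0577  0.1398]
scene 0.14 72 [ 0.5275 -0.0784  0.14  ] [ 0.5459 -0.0564  0.1498]
scene 0.15 53 [ 0.5275 -0.0771  0.1501] [ 0.5417 -0.0536  0.1599]
scene 0.16 68 [ 0.5252 -0.0916  0.1607] [ 0.5522 -0.0356  0.1699]
scene 0.17 136 [ 0.525  -0.0918  0.17  ] [ 0.551 -0.033  0.18 ]
side 0.08 1 [ 0.5253 -0.0683  0.0893] [ 0.5253 -0.0683  0.0893]
side 0.09 13 [ 0.522  -0.0664  0.091 ] [ 0.555  -0.0518  0.0932]
side 0.1 3 [ 0.5159 -0.092   0.1011] [ 0.5173 -0.0841  0.1027]
side 0.11 1 [ 0.5397 -0.0687  0.1148] [ 0.5397 -0.0687  0.1148]
side 0.12 25 [ 0.5305 -0.0646  0.1214] [ 0.5463 -0.05    0.13  ]
side 0.13 54 [ 0.53   -0.0681  0.13  ] [ 0.5477 -0.0482  0.1398]
side 0.14 57 [ 0.5299 -0.0696  0.1401] [ 0.5484 -0.0483  0.15  ]
side 0.15 59 [ 0.5295 -0.0744  0.1501] [ 0.5507 -0.0469  0.16  ]
side 0.16 53 [ 0.5275 -0.0911  0.1613] [ 0.5532 -0.0341  0.1699]
side 0.17 87 [ 0.5266 -0.0922  0.17  ] [ 0.5519 -0.0332  0.18  ]
```

By depth the real fingertips sit ~25 mm above the reported TCP (z≈0.121), so they passed over the bar without touching. I'll back off, go lower and push again.

```bash
python3 -m handwheel '{"plan":[{"slide":[0,-8,0],"roll":0,"claw":0},{"slide":[0,-12,0],"roll":0,"claw":0},{"slide":[0,-12,0],"roll":0,"claw":0},{"slide":[0,-12,0],"roll":0,"claw":0},{"slide":[0,-6,0],"roll":0,"claw":0},{"slide":[0,0,0],"roll":0,"claw":0},{"slide":[0,0,0],"roll":0,"claw":0},{"slide":[0,0,-8],"roll":0,"claw":0},{"slide":[0,0,-8],"roll":0,"claw":0},{"slide":[0,0,-7],"roll":0,"claw":0},{"slide":[0,0,0],"roll":0,"claw":0},{"slide":[0,0,0],"roll":0,"claw":0}]}'; python3 -m handwheel '{"plan":[{"slide":[0,4,0],"roll":0,"claw":0},{"slide":[0,4,0],"roll":0,"claw":0},{"slide":[0,4,0],"roll":0,"claw":0},{"slide":[0,3,0],"roll":0,"claw":0},{"slide":[0,2,0],"roll":0,"claw":0},{"slide":[0,2,0],"roll":0,"claw":0},{"slide":[0,2,0],"roll":0,"claw":0},{"slide":[0,2,0],"roll":0,"claw":0},{"slide":[0,2,0],"roll":0,"claw":0},{"slide":[0,2,0],"roll":0,"claw":0},{"slide":[0,2,0],"roll":0,"claw":0},{"slide":[0,0,0],"roll":0,"claw":0}]}'; python3 look.py w3
```

```text
t: 5.63
eef_pos: [0.5398, -0.1131, 0.0724]
tool_rot: [3.141, -0.002, 3.068]
ft_force: [-0.7, -0.3, 0.7]
gripper_width: 0.0001
gripper_force: 0.0
t: 6.63
eef_pos: [0.5402, -0.0847, 0.0733]
tool_rot: [-3.141, -0.001, 3.067]
ft_force: [-0.5, -1.5, 0.3]
gripper_width: -0.0
gripper_force: 0.9
[ 0.5402 -0.0847  0.0733] [-0.53 -1.53  0.25]
btn px [353.  342.9] n 5 z 0.1408 -> [ 0.5243 -0.0743  0.146 ]
ring px [331.2 179.2] n 9989 z 0.101 -> [ 0.4817 -0.0771  0.102 ]
```

Contact made, and the ring is moving.

```bash
python3 -m handwheel '{"plan":[{"slide":[0,2,0],"roll":0,"claw":0},{"slide":[0,2,0],"roll":0,"claw":0},{"slide":[0,2,0],"roll":0,"claw":0},{"slide":[0,2,0],"roll":0,"claw":0},{"slide":[0,2,0],"roll":0,"claw":0},{"slide":[0,2,0],"roll":0,"claw":0},{"slide":[0,2,0],"roll":0,"claw":0},{"slide":[0,2,0],"roll":0,"claw":0},{"slide":[0,2,0],"roll":0,"claw":0},{"slide":[0,2,0],"roll":0,"claw":0},{"slide":[0,0,0],"roll":0,"claw":0},{"slide":[0,0,0],"roll":0,"claw":0}]}'; python3 look.py w4
```

```text
t: 7.68
eef_pos: [0.541, -0.064, 0.0734]
tool_rot: [3.141, 0.001, 3.067]
ft_force: [0.2, -0.1, -0.7]
gripper_width: -0.0
gripper_force: 0.3
[ 0.541  -0.064   0.0734] [ 0.17 -0.11 -0.67]
OpenCV(4.12.0) /io/opencv/modules/imgproc/src/shapedescr.cpp:361: error: (-201:Incorrect size of input array) There should be at least 5 points to fit the ellipse in function 'fitEllipseNoDirect'
```

View pics/w4.png

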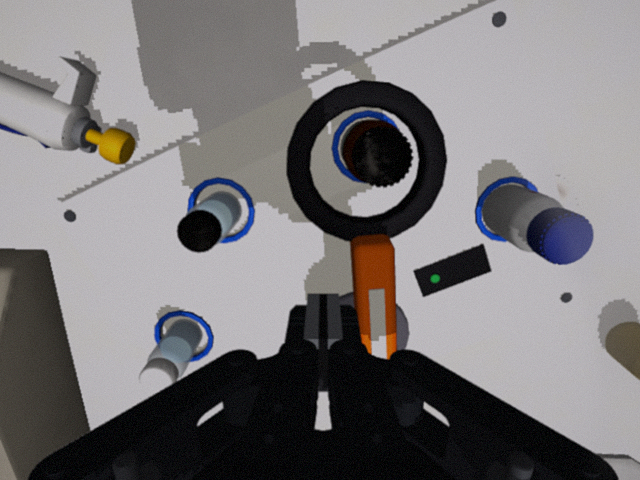

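The ring, centred near (367,161), now almost surrounds the brown cap at (380,153). I'll measure the remainder.

```bash
python3 - <<'E'
from h import *
f=np.load('w4.npz');T=f['T'];d=f['d']
P=cloud('wrist',np.ones_like(d,bool)&(d>0),d,T)
r=P[(abs(P[:,2]-.101)<.004)&(np.hypot(P[:,0]-.479,P[:,1]+.04)<.045)&(P[:,0]<.505)]
c,R=cv2.minEnclosingCircle(r[:,:2].astype(np.float32)*1000);print('ring',np.round(c,1),R)
b=P[(abs(P[:,2]-.0765)<.004)&(np.hypot(P[:,0]-.477,P[:,1]+.034)<.02)]
c,R=cv2.minEnclosingCircle(b[:,:2].astype(np.float32)*1000);print('cap',np.round(c,1),R,len(b),b.mean(0))
print(plane('wrist',(367,161),.102,T),plane('wrist',(380,153),.077,T))
E
```

```text
ring [478.9 -42.9] 31.024566650390625
cap [479.2 -32.3] 13.593544960021973 2623 [ 0.47880726 -0.03257757  0.075679  ]
[[ 0.47667189 -0.04270402  0.102     ]] [[ 0.47661314 -0.03410883  0.077     ]]
```

```bash
python3 -m handwheel '{"plan":[{"slide":[0,1,0],"roll":0,"claw":0},{"slide":[0,1,0],"roll":0,"claw":0},{"slide":[0,1,0],"roll":0,"claw":0},{"slide":[0,1,0],"roll":0,"claw":0},{"slide":[0,1,0],"roll":0,"claw":0},{"slide":[0,0,0],"roll":0,"claw":0},{"slide":[0,0,0],"roll":0,"claw":0}]}'; python3 look.py w5
cat > rc.py <<'E'
import sys
from h import *
f=np.load(sys.argv[1]+'.npz');T=f['T'];d=f['d']
P=cloud('wrist',d>0,d,T)
for n,z,c0,g in(('ring',.101,(.479,-.035),.045),('cap',.0765,(.478,-.033),.02)):
    r=P[(abs(P[:,2]-z)<.004)&(np.hypot(P[:,0]-c0[0],P[:,1]-c0[1])<g)&(P[:,0]<.505)]
    c,R=cv2.minEnclosingCircle(r[:,:2].astype(np.float32)*1000);print(n,np.round(c,1),R,len(r),r.mean(0))
E
python3 rc.py w5
```

```text
t: 8.32
eef_pos: [0.5408, -0.0595, 0.0735]
tool_rot: [3.141, 0.001, 3.067]
ft_force: [0.1, -1.1, 0.8]
gripper_width: -0.0004
gripper_force: 0.8
[ 0.5408 -0.0595  0.0735] [ 0.07 -1.11  0.83]
OpenCV(4.12.0) /io/opencv/modules/imgproc/src/shapedescr.cpp:361: error: (-201:Incorrect size of input array) There should be at least 5 points to fit the ellipse in function 'fitEllipseNoDirect'

ring [479.1 -34.9] 31.05402946472168 9813 [ 0.47550495 -0.03497463  0.10080754]
cap [479.3 -32.2] 13.585762023925781 2625 [ 0.47888977 -0.03249514  0.07571092]
```

```bash
python3 -m handwheel '{"plan":[{"slide":[0,0.7,0],"roll":0,"claw":0},{"slide":[0,0.7,0],"roll":0,"claw":0},{"slide":[0,0,0],"roll":0,"claw":0},{"slide":[0,0,0],"roll":0,"claw":0},{"slide":[0,-5,0],"roll":0,"claw":0},{"slide":[0,-12,0],"roll":0,"claw":0},{"slide":[0,-12,0],"roll":0,"claw":0},{"slide":[0,-6,0],"roll":0,"claw":0},{"slide":[0,0,0],"roll":0,"claw":0},{"slide":[0,0,15],"roll":0,"claw":0},{"slide":[0,0,30],"roll":0,"claw":0},{"slide":[0,0,30],"roll":0,"claw":0},{"slide":[0,0,30],"roll":0,"claw":0},{"slide":[0,0,15],"roll":0,"claw":0},{"slide":[0,0,0],"roll":0,"claw":0},{"slide":[0,0,0],"roll":0,"claw":0},{"slide":[0,0,0],"roll":0,"claw":0}]}'; python3 look.py w6; python3 rc.py w6
```

```text
t: 9.78
eef_pos: [0.5396, -0.093, 0.1926]
tool_rot: [3.141, -0.002, 3.067]
ft_force: [-0.4, 0.2, -1.0]
gripper_width: -0.0006
gripper_force: 0.0
[ 0.5396 -0.093   0.1926] [-0.37  0.17 -1.  ]
btn px [403.7 332.5] n 928 z 0.1436 -> [ 0.6002 -0.0426  0.146 ]
ring px [395.4 182.2] n 3614 z 0.1009 -> [ 0.5056 -0.039   0.102 ]
ring [479.3 -32.6] 31.246885299682617 2971 [ 0.47629863 -0.03322411  0.10077484]
cap [479.2 -32.3] 13.6240873336792 932 [ 0.47902339 -0.03267004  0.07564651]
```

View pics/w6.png

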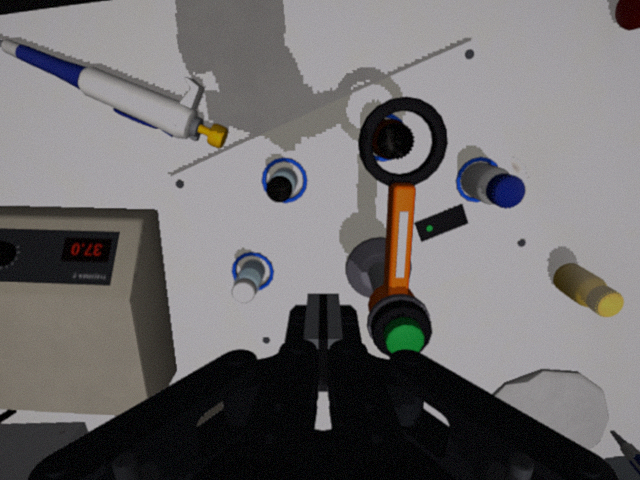

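Ring is centred on the cap (within ~0.5 mm). Now over to the button at (0.606,−0.0425).

```bash
python3 -m handwheel '{"plan":[{"slide":[7,5,0],"roll":0,"claw":0},{"slide":[15,11,0],"roll":0,"claw":0},{"slide":[20,15,0],"roll":0,"claw":0},{"slide":[15,11,0],"roll":0,"claw":0},{"slide":[10,8,0],"roll":0,"claw":0},{"slide":[0,0,0],"roll":0,"claw":0},{"slide":[0,0,0],"roll":0,"claw":0},{"slide":[0,0,-15],"roll":0,"claw":0},{"slide":[0,0,-25],"roll":0,"claw":0},{"slide":[0,0,-15],"roll":0,"claw":0},{"slide":[0,0,-5],"roll":0,"claw":0},{"slide":[0,0,0],"roll":0,"claw":0},{"slide":[0,0,0],"roll":0,"claw":0}]}'
python3 - <<'E'
from h import *
for n in('scene','side'):
    p,d=cams.camera(n);h,s,v=np.moveaxis(cv2.cvtColor(p,cv2.COLOR_BGR2HSV),2,0)
    P=cloud(n,(s<130)&(v<120),d);q=P[(abs(P[:,0]-.606)<.03)&(abs(P[:,1]+.0425)<.03)&(P[:,2]>.14)&(P[:,2]<.19)]
    for z in np.arange(.14,.19,.005):
        r=q[(q[:,2]>=z)&(q[:,2]<z+.005)]
        if len(r):print(n,z.round(3),len(r),r.min(0).round(4),r.max(0).round(4))
    g=cloud(n,(h>45)&(h<80)&(s>120),d);g=g[(abs(g[:,0]-.606)<.03)&(g[:,2]>.12)]
    if len(g):print('green',g.min(0).round(4),g.max(0).round(4),np.median(g,0).round(4))
E
```

```text
t: 10.92
eef_pos: [0.6071, -0.0443, 0.1337]
tool_rot: [-3.141, -0.0, 3.066]
ft_force: [0.8, 0.1, 0.6]
gripper_width: -0.0
gripper_force: 0.0
scene 0.14 2 [ 0.6    -0.032   0.1402] [ 0.6002 -0.0299  0.1433]
scene 0.155 3 [ 0.606  -0.0496  0.1575] [ 0.6101 -0.0485  0.159 ]
scene 0.16 12 [ 0.5954 -0.0552  0.1602] [ 0.6132 -0.0398  0.1648]
scene 0.165 31 [ 0.5939 -0.0576  0.1651] [ 0.6126 -0.0399  0.1699]
scene 0.17 35 [ 0.5937 -0.0585  0.1701] [ 0.611  -0.0387  0.1749]
scene 0.175 33 [ 0.5945 -0.0582  0.175 ] [ 0.6105 -0.037   0.1796]
scene 0.18 33 [ 0.5947 -0.0591  0.1801] [ 0.6123 -0.038   0.1849]
scene 0.185 39 [ 0.5926 -0.0588  0.185 ] [ 0.613  -0.0368  0.19  ]
green [ 0.5917 -0.0741  0.1302] [ 0.6248 -0.0306  0.2137] [ 0.603  -0.0458  0.1431]
side 0.14 4 [ 0.5981 -0.0534  0.1423] [ 0.6145 -0.0453  0.1449]
side 0.145 1 [ 0.6071 -0.0498  0.1452] [ 0.6071 -0.0498  0.1452]
side 0.155 2 [ 0.609  -0.0371  0.1597] [ 0.6145 -0.0361  0.16  ]
side 0.16 16 [ 0.5981 -0.0492  0.1607] [ 0.6192 -0.0346  0.1643]
side 0.165 29 [ 0.5972 -0.0499  0.1652] [ 0.6179 -0.0301  0.1695]
side 0.17 34 [ 0.5973 -0.0497  0.17  ] [ 0.6176 -0.0279  0.1749]
side 0.175 28 [ 0.597  -0.0472  0.1753] [ 0.6147 -0.0284  0.1798]
side 0.18 31 [ 0.5975 -0.0507  0.1801] [ 0.6156 -0.0284  0.1848]
side 0.185 31 [ 0.5973 -0.0552  0.1851] [ 0.6142 -0.0279  0.1893]
green [ 0.5824 -0.059   0.1284] [0.6246 0.3911 0.2655] [ 0.6039 -0.0333  0.1432]
```

```bash
python3 -m handwheel '{"plan":[{"slide":[0,1,-5],"roll":0,"claw":0},{"slide":[0,0,-5],"roll":0,"claw":0},{"slide":[0,0,-2],"roll":0,"claw":0},{"slide":[0,0,-1],"roll":0,"claw":0},{"slide":[0,0,-1],"roll":0,"claw":0},{"slide":[0,0,-1],"roll":0,"claw":0},{"slide":[0,0,0],"roll":0,"claw":0},{"slide":[0,0,0],"roll":0,"claw":0}]}'; python3 -m handwheel '{"plan":[{"slide":[0,0,-1],"roll":0,"claw":0},{"slide":[0,0,-1],"roll":0,"claw":0},{"slide":[0,0,0],"roll":0,"claw":0},{"slide":[0,0,0],"roll":0,"claw":0}]}'
```

```text
t: 11.68
eef_pos: [0.6072, -0.0422, 0.1185]
tool_rot: [3.141, -0.001, 3.067]
ft_force: [-2.0, 0.2, 2.7]
gripper_width: -0.0002
gripper_force: 1.2
t: 12.02
eef_pos: [0.6074, -0.0422, 0.1165]
tool_rot: [3.141, -0.0, 3.067]
ft_force: [-2.1, 0.7, 3.4]
gripper_width: -0.0001
gripper_force: 1.8
```

```bash
python3 -m handwheel '{"plan":[{"slide":[0,0,-1],"roll":0,"claw":0},{"slide":[0,0,-1],"roll":0,"claw":0},{"slide":[0,0,0],"roll":0,"claw":0},{"slide":[0,0,0],"roll":0,"claw":0}]}'; python3 -m handwheel '{"plan":[{"slide":[0,0,-1],"roll":0,"claw":0},{"slide":[0,0,0],"roll":0,"claw":0},{"slide":[0,0,0],"roll":0,"claw":0}]}'
```

```text
t: 12.35
eef_pos: [0.6074, -0.0422, 0.1144]
tool_rot: [3.141, -0.0, 3.067]
ft_force: [-2.7, 0.2, 4.9]
gripper_width: -0.0
gripper_force: 2.3
t: 12.6
eef_pos: [0.6074, -0.0423, 0.1142]
tool_rot: [3.141, -0.0, 3.067]
ft_force: [-4.4, 0.3, 8.5]
gripper_width: 0.0
gripper_force: 4.6
```

The button has bottomed out: force jumped to 8.5 N while z stopped moving. Now releasing.

```bash
python3 -m handwheel '{"plan":[{"slide":[0,0,0],"roll":0,"claw":0},{"slide":[0,0,2],"roll":0,"claw":0},{"slide":[0,0,5],"roll":0,"claw":0},{"slide":[0,0,15],"roll":0,"claw":0},{"slide":[0,0,30],"roll":0,"claw":0},{"slide":[0,0,30],"roll":0,"claw":0},{"slide":[-10,-5,15],"roll":0,"claw":0},{"slide":[-20,-15,0],"roll":0,"claw":0},{"slide":[-20,-15,0],"roll":0,"claw":0},{"slide":[-17,-15,0],"roll":0,"claw":0},{"slide":[0,0,0],"roll":0,"claw":0},{"slide":[0,0,0],"roll":0,"claw":0},{"slide":[0,0,0],"roll":0,"claw":0}]}'; python3 look.py w7; python3 rc.py w7
```

```text
t: 13.68
eef_pos: [0.5417, -0.0922, 0.2106]
tool_rot: [3.142, 0.002, 3.067]
ft_force: [0.4, 0.3, -0.4]
gripper_width: -0.0001
gripper_force: 0.0
[ 0.5417 -0.0922  0.2106] [ 0.37  0.28 -0.37]
btn px [397.5 320.4] n 1115 z 0.1436 -> [ 0.6042 -0.0425  0.146 ]
ring px [389.9 174. ] n 3125 z 0.1009 -> [ 0.5049 -0.039   0.102 ]
ring [479.3 -32.9] 31.059389114379883 2604 [ 0.4763594  -0.03326966  0.1007954 ]
cap [479.1 -32.4] 13.504068374633789 824 [ 0.47898262 -0.03273885  0.07568293]
```

Ring is still centred, the button is back up, and the robot is clear.

```bash
python3 -c "
from rig import ticket
print(ticket.job_done())"
```

```text
the job is handed in; nothing more can be done
None
```

The job is handed in: the ring measured about 0.5 mm off the brown bottle's cap, the green button was pressed to its stop and sprang back up, and I saw no sign of any bottle or vial being touched; the judge returned no verdict.

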